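# Hold the stop collar on the spindle's flat

## Task

On the marking jig, pinch the bare upright shaft and turn it until its ground flat faces the red index mark. Then fit the square collar over the shaft with its red thumb set-screw over the flat, press it fully down against the sprung washer, and finish while still gripping it there, screw and flat facing the mark, ready for someone to tighten it. Leave the other things on the bench where they are.

Things in the scene. Friction and masses are not known exactly. Their poses are not given: they have to be found in the camera images.
- jig: Rotary marking jig, fixed to the bench: blue base plate 120 x 100 x 12 mm under a round aluminium housing (68 mm diameter at the foot, 56 mm at its top, top 50 mm above the bench). Origin at the centre of the underside, on the shaft's upright axis; z up; its x axis points from the shaft to the red index mark.
- index_mark (a point): Middle of the red line on top of the housing, 21.5 mm from the shaft's axis along the jig's x, 51 mm above the bench. A second red line continues on the blue plate.
- spindle (a joint): Turn of the upright steel shaft about its own axis, rad, counter-clockwise from above positive; 0 when the flat faces the red index mark (outward normal of the flat along the jig's x). Can turn about 3.1 rad either way; stiff bearing (0.04 N m), it stays where it is left and is free of any spring.
- shaft_top (a point): Centre of the upright shaft's top end, 100 mm above the bench; turns with the shaft, x axis = outward normal of the flat. Shaft 18 mm in diameter with one flat from the top down to the washer, 13 mm wide, 6 mm from the axis (15 mm across the flat, 18 mm elsewhere). The flat is inked yellow, with a yellow patch on the top end at its side. Top edge chamfered 2.5 mm.
- washer (a joint): Dark steel thrust washer, 28 mm diameter, 4 mm thick, around the shaft on a spring; its top is 66 mm above the bench at 0. Value: metres pressed down, 0 to 0.006 (stop, top at 60 mm). The spring pushes up with 3 N at 0 and 9 N at the stop.
- collar: Dark steel square collar 36 x 36 mm, 20 mm high, upright through-hole 20.5 mm in diameter, about 120 g, lying on the bench. Origin: centre of its underside; z up; x towards its red thumb set-screw (head 12 mm in diameter, end 33 mm from the axis, at mid-height). The plain +y and -y faces are free to grip. It goes down the shaft only with the screw over the flat.
- screw_tip (a point): Inner tip of the set-screw, 7.5 mm from the hole's axis along the collar's x, 10 mm above its underside; the tip is 4 mm wide and 5 mm high.
- lighter: Bystander, to be left alone: white lighter case with steel top, 80 x 24 x 12 mm lying flat. Origin at the centre of its underside.
- marker_cap: Bystander, to be left alone: black marker cap standing, 12 mm diameter, 32 mm high. Origin at the centre of its underside.
- marker: Bystander, to be left alone: grey marker pen lying, 125 x 11 x 11 mm. Origin at the centre of its underside.
- card_box: Bystander, to be left alone: cream card box, 95 x 60 x 22 mm. Origin at the centre of its underside.
- tape_roll: Bystander, to be left alone: clear tape roll lying, 84 mm diameter, 18 mm high. Origin at the centre of its underside.
- spare_ring: Bystander, to be left alone: plain bright round ring without screw, 36 mm diameter, 12 mm high, not the collar wanted. Origin at the centre of its underside.
- bead_jar: Bystander, to be left alone: small blue jar with white lid, 44 mm diameter, 50 mm high. Origin at the centre of its underside.
- pen_cup: Bystander, to be left alone: white cup with pens, 76 mm diameter, 150 mm high with the pens. Origin at the centre of its underside.

How it is judged:
By the outcome, as a careful person would: the job done as asked, in the order asked, and still so for the second after the job is handed in, while the arm keeps its last pose, push and grip.
It also fails if it takes over 54 s, if anything falls off the work surface, if the arm or the gripper's body presses on something with over 40 N, if the wrist force passes 120 N, or if a joint passes its speed limit or range.

## Robot

A 7-joint arm with a two-finger parallel gripper is mounted at the origin on the work surface. World frame = base frame: x ahead of the robot, y to its left, z up, the work surface at z = 0. Lengths are in m, angles in rad, forces in N, time in s.
With the tool pointing down it reaches from about 0.35 to 0.9 m from the base axis. Payload 8.1 kg.
Tool frame: the origin (TCP) lies midway between the tips of the shut fingers; the grasp point (between the pads) lies 19 mm behind it; z points along the fingers, y is the line along which they close (so a half turn about z gives the same grasp; the last joint's range is limited). The gripper opens to 92 mm and grips with 3 to 60 N. Pads are 19 mm wide; open, the fingers measure 130 mm over their backs; the gripper's body (75 mm by 190 mm) begins 47 mm behind the grasp point.
Start: joints at [-1.231, 0.434, 0.025, 1.573, -0.012, 1.134, -0.075], TCP at [0.268, 0.565, 0.227] pointing down, gripper open.
Joint ranges: [-2.62, 2.62], [-0.44, 2.09], [-1.27, 1.32], [0.08, 2.57], [-1.32, 4.46], [0.12, 2], [-2.74, 2.74]. Speed limits (rad/s): [2.22, 2.22, 3.01, 3.01, 3.14, 3.14, 3.14].

## Interface

Orientations are given as a rotation vector (axis times angle).
In Python, from cell import arm gives the robot as it stands.
- The arm moves only by the tool carry_out, never from a script. Its arguments are lists of equal length, an entry for each row: "claw": the finger opening in cm, from 0 to 9.18; "delta_pos": the shift along the tool's x, y, z in cm, a list of three; "angular": the turn, a rotation vector about the tool's x, y, z in rad, a list of three. In form: {"claw": [claw, ...], "delta_pos": [[dx, dy, dz], ...], "angular": [[ax, ay, az], ...]}. A call has 1 to 20 rows; each row shifts and turns the commanded pose from where the row before left it, along the tool's axes as they then stand; what a row does not reach is not made up. A row lasts 1/10 s, in which the tool goes at most 50 mm and 8.59 degrees, less where a joint would pass 70% of its speed; a pose out of reach is approached as far as the arm can. A call with a gripper value outside its range is refused whole. The fingers move at their own pace and stop on an object; "force" is the grip in N (left out, the last holds). Time passes only in rows, so rows that do not move let the fingers close. It gives the time, the measured TCP pose, the force, the opening and the grip force at its end, in the units of the state.
- arm.observe(): the state, without advancing time (a new reading comes with each control period).
- arm.get_image(name): name is "side" or "top" or "wrist"; returns a dict with "frame" (420x560x3 uint8, red, green, blue), "mtx" (3x3 intrinsics, pixels), "T" (4x4, takes a point from camera to world coordinates). Camera axes: x right, y down, z forward; pixel columns grow to the right and rows downward; lengths in m; the calibration is good to about 2 mm. The wrist camera is an equidistant fisheye: a pixel r from the principal point sees the ray r / f radians off the axis. A picture is of the moment at which its call begins. There is no depth.
- arm.sign_off(): hands the job in; it is judged then, once.
Trained networks look in a picture, given as the dict that the camera call returned (one of the last four; its "shot" number tells which), for a name from the list of things; names that differ only in an ending like _2 or _b are one class to them, and where a whole thing is asked for, a point or a joint stands for the part that bears it (a point fixed in the world has none). Each returns a list of dicts, best first, with "conf" (0 to 1); they miss things now and then, are a little off and sometimes report something else, mostly with a low value. They report only what shows in the picture. A call takes as long as a camera call.
- arm.look_for(label, picture): "centre" ([column, row] as shares, 0 to 1, of the picture: columns of its width, rows of its height, amid what is visible of it).
- arm.trace(label, picture): "region" (420x560 bool, what is visible of it) and "centre" ([column, row] as shares, 0 to 1, of the picture: columns of its width, rows of its height, amid what is visible of it).
- arm.place_of(label, picture): "centre" ([column, row] as shares, 0 to 1, of the picture: columns of its width, rows of its height: a listed point, or the origin of a listed thing).
The state is a dict: "clock": time; "joints": joint angles; "dq": joint speeds; "joint_efforts": joint torques, N m; "position": TCP position; "ee_rot": TCP orientation; "force": force on the tool from outside, world axes, zero at the start; "ft_torque": the same for the moment, N m; "width": opening from 0.0 (shut) to 1.0 (fully open); "gripper_force": force on a finger pad.
Only numpy, scipy, OpenCV 4.12 (cv2) and the standard library are available. Lean on these libraries where they do the work, as an engineer would, in place of code of your own. Each camera call takes 0.05 s, during which the arm holds its last target. There are 200 camera calls.

## Working session

There is one attempt and no reset: what is moved stays moved. The work goes in short steps, Python scripts to look and compute and a tool call to move; the robot and the scene stay as the last step left them, time stands still between calls to the robot, and variables do not carry over. Pictures are saved under pics/ and viewed, at most 10 in all, crops included, and the job is handed in when it is done.

Besides the shell and the picture viewer there is one more tool, called after "Emit:" as name(argument=value, ...) on one line, values as JSON. carry_out: Moves the arm, as the interface text tells. Its arguments: {"type":"object","properties":{"claw":{"type":"array","items":{"type":"number"}},"delta_pos":{"type":"array","items":{"type":"array","items":{"type":"number"}}},"angular":{"type":"array","items":{"type":"array","items":{"type":"number"}}},"force":{"type":"number"}},"required":["claw","delta_pos","angular"]}

```bash
mkdir -p pics; cat > h.py <<'E'
import numpy as np, cv2
from cell import arm
def shot(n,save=None):
    p=arm.get_image(n)
    if save: cv2.imwrite('pics/'+save,cv2.cvtColor(p['frame'],cv2.COLOR_RGB2BGR))
    return p
def ray(p,c,wrist=False):
    K=p['mtx'];x=(c[0]-K[0,2])/K[0,0];y=(c[1]-K[1,2])/K[1,1]
    if wrist:
        r=np.hypot(x,y);d=np.array([x/r*np.sin(r),y/r*np.sin(r),np.cos(r)]) if r>1e-9 else np.array([0,0,1.])
    else: d=np.array([x,y,1.]);d/=np.linalg.norm(d)
    return p['T'][:3,3],p['T'][:3,:3]@d
def atz(p,c,z,wrist=False):
    o,d=ray(p,c,wrist);return o+d*(z-o[2])/d[2]
def tri(rays):
    A=0;b=0
    for o,d in rays:
        M=np.eye(3)-np.outer(d,d);A=A+M;b=b+M@o
    X=np.linalg.solve(A,b);return X,[float(np.linalg.norm((np.eye(3)-np.outer(d,d))@(X-o))) for o,d in rays]
def px(c): return np.array([c[0]*560,c[1]*420])
E
python3 - <<'E'
from h import *
np.set_printoptions(precision=4,suppress=True)
s=arm.observe();print({k:s[k] for k in('clock','position','ee_rot','width','force')})
P={n:shot(n,n+'0.png') for n in('side','top','wrist')}
for n in P: print(n,P[n]['T'][:3,3],P[n]['T'][:3,2],P[n]['mtx'][0])
for l in('collar','screw_tip','shaft_top','index_mark','jig','washer'):
    r=[]
    for n in P:
        f=arm.place_of(l,P[n]) if l!='washer' else arm.look_for(l,P[n])
        print(l,n,[(px(q['centre']).round(1),round(q['conf'],2)) for q in f[:2]])
        if f and f[0]['conf']>.3: r.append(ray(P[n],px(f[0]['centre']),n=='wrist'))
    if len(r)>1: print('  ->',*tri(r))
E
```

```text
{'clock': 0.0, 'position': array([0.2676, 0.5642, 0.2259]), 'ee_rot': array([-0.69  , -3.0647,  0.0025]), 'width': 1.0008663532288937, 'force': array([-0.0355,  0.6215, -0.1266])}
side [ 0.423  -0.8651  0.5974] [ 0.141   0.8654 -0.4808] [464.8031   0.     276.6671]
top [ 0.4139 -0.0059  1.1417] [ 0.1272 -0.0045 -0.9919] [434.9282   0.     283.6218]
wrist [0.1942 0.5995 0.3833] [ 0.2706 -0.1294 -0.954 ] [325.1923   0.     283.2184]
collar side [(array([285.7, 290.9]), 0.87), (array([364.1, 299.8]), 0.15)]
collar top [(array([331.7, 211.6]), 0.59)]
collar wrist []
  -> [ 0.5515 -0.1382  0.0004] [0.0033838704569009318, 0.0033838704569008424]
screw_tip side [(array([285.5, 283.8]), 0.66)]
screw_tip top [(array([333.9, 205.5]), 0.48)]
screw_tip wrist []
  -> [ 0.5578 -0.1414  0.0214] [0.0036391849797191033, 0.0036391849797193358]
shaft_top side [(array([265.5, 186.2]), 0.67)]
shaft_top top [(array([220.2, 202.7]), 0.41)]
shaft_top wrist []
  -> [0.5622 0.1425 0.1   ] [0.0008672583280121142, 0.0008672583280123506]
index_mark side [(array([275.8, 203.4]), 0.95)]
index_mark top [(array([221.8, 198.5]), 0.8)]
index_mark wrist []
  -> [0.5836 0.1457 0.0475] [0.002309175308931691, 0.0023091753089320268]
jig side [(array([265.6, 222.2]), 0.58)]
jig top [(array([224.5, 208.5]), 0.79)]
jig wrist []
  -> [ 0.5601  0.1458 -0.0031] [0.0019292347746350347, 0.0019292347746351275]
washer side [(array([267.7, 215.8]), 0.71)]
washer top []
washer wrist []
```

```bash
python3 - <<'E'
import cv2,numpy as np
a=cv2.imread('pics/side0.png');b=cv2.imread('pics/top0.png')
A=cv2.resize(a,(400,300));B=cv2.resize(b,(400,300))
C=cv2.resize(a[170:320,200:400],(400,300),interpolation=cv2.INTER_CUBIC);D=cv2.resize(b[160:250,200:350],(400,240),interpolation=cv2.INTER_CUBIC)
D=cv2.copyMakeBorder(D,0,60,0,0,0)
cv2.imwrite('pics/m0.png',np.vstack([np.hstack([A,B]),np.hstack([C,D])]))
E
```

```text
(no output)
```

View pics/m0.png

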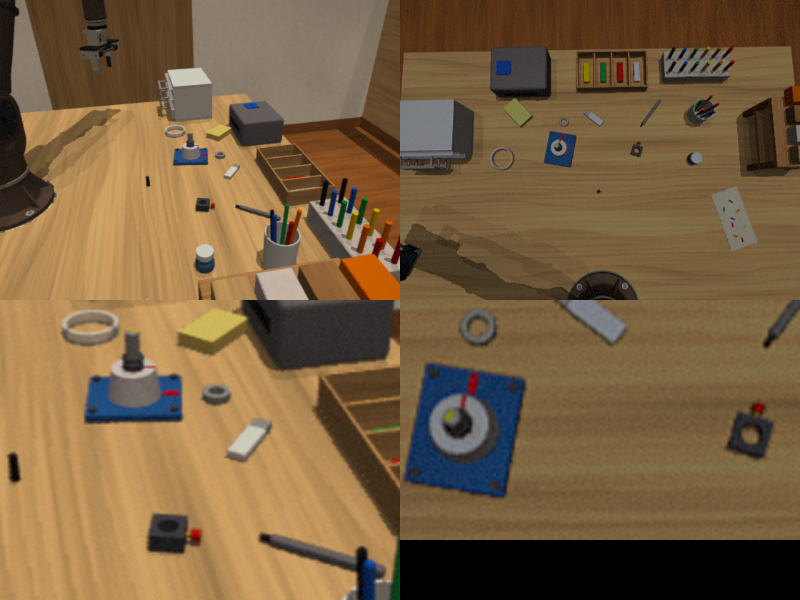

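```bash
cat >> h.py <<'E'
from scipy.spatial.transform import Rotation as R
def plan(pos,yx,nmin=1,step=0.045):
    """pos: TCP target; yx: azimuth (deg) of tool x, tool down. prints rows (total & each)"""
    s=arm.observe();R0=R.from_rotvec(s['ee_rot']);a=np.radians(yx)
    X=np.array([np.cos(a),np.sin(a),0]);Z=np.array([0,0,-1.]);R1=R.from_matrix(np.c_[X,np.cross(Z,X),Z])
    w=(R0.inv()*R1).as_rotvec();d=np.array(pos)-s['position']
    n=max(nmin,int(np.ceil(np.linalg.norm(d)/step)),int(np.ceil(np.linalg.norm(w)/.14)))
    out=[(R.from_rotvec(w*i/n).inv().apply(R0.inv().apply(d))/n*100).round(2).tolist() for i in range(n)]
    x0=np.degrees(np.arctan2(*R0.as_matrix()[:2,0][::-1]))
    print('now az %.2f pos'%x0,s['position'].round(4),'n',n,'w/row',(w/n).round(4).tolist(),'w',w.round(4).tolist(),'\nrows',out)
E
python3 - <<'E'
from h import *
plan((0.30,0.30,0.30),171)
E
```

```text
now az 154.62 pos [0.2679 0.5647 0.2268] n 7 w/row [0.0, 0.0, -0.0408] w [0.0001, 0.0, -0.2858] 
rows [[-2.04, -3.22, -1.05], [-1.9, -3.3, -1.05], [-1.77, -3.38, -1.05], [-1.63, -3.44, -1.05], [-1.49, -3.51, -1.05], [-1.34, -3.57, -1.05], [-1.19, -3.62, -1.05]]
```

Emit:
carry_out(claw=[9, 9, 9, 9, 9, 9, 9, 9, 9, 9, 9, 9, 9, 9, 9, 9, 9], delta_pos=[[-2, -3.2, -1], [-1.9, -3.3, -1], [-1.8, -3.4, -1], [-1.6, -3.4, -1], [-1.5, -3.5, -1], [-1.3, -3.6, -1], [-1.2, -3.6, -1], [-4.1, -1.5, 0.6], [-4.1, -1.5, 0.6], [-4.1, -1.5, 0.6], [-4.1, -1.5, 0.6], [-4.1, -1.5, 0.6], [-4.1, -1.5, 0.6], [-4.1, -1.5, 0.6], [-4.1, -1.5, 0.6], [0, 0, 0], [0, 0, 0]], angular=[[0, 0, -0.041], [0, 0, -0.041], [0, 0, -0.041], [0, 0, -0.041], [0, 0, -0.041], [0, 0, -0.041], [0, 0, -0.041], [0, 0, 0], [0, 0, 0], [0, 0, 0], [0, 0, 0], [0, 0, 0], [0, 0, 0], [0, 0, 0], [0, 0, 0], [0, 0, 0], [0, 0, 0]])

```text
clock: 2.75
position: [0.6055, 0.1301, 0.2481]
ee_rot: [-0.248, -3.131, 0.001]
force: [-0.6, 0.6, -0.0]
width: 0.981
gripper_force: 0.0
```

```bash
python3 - <<'E'
from h import *
np.set_printoptions(precision=4,suppress=True)
P=shot('wrist','w1.png')
for l in('shaft_top','index_mark','jig'):
    f=arm.place_of(l,P)
    for q in f[:2]:
        c=px(q['centre']);z={'shaft_top':.1,'index_mark':.051,'jig':0}[l];print(l,c,q['conf'],atz(P,c,z,True))
plan((0.56,.14,.25),171); s=arm.observe();print(s['joints'],s['clock'],P['T'][:3,3],P['mtx'])
im=cv2.imread('pics/w1.png');cv2.imwrite('pics/w1b.png',cv2.resize(im,(784,588)))
E
```

```text
shaft_top [291.088 149.394] 0.51 [0.563  0.1445 0.1   ]
index_mark [ 23.296 262.08 ] 0.73 [ 0.6575 -0.2979  0.051 ]
index_mark [292.712 162.708] 0.71 [0.584  0.1443 0.051 ]
jig [292.6   142.716] 0.56 [0.5674 0.1481 0.    ]
now az 171.18 pos [0.6043 0.1323 0.2492] n 2 w/row [0.0005, -0.0, 0.0016] w [0.001, -0.0, 0.0031] 
rows [[2.25, 0.04, -0.04], [2.25, 0.04, -0.04]]
[-0.5034  0.4113  0.2925  1.5754 -0.1263  1.1731  1.2318] 2.95 [0.5252 0.1431 0.4054] [[325.1923   0.     283.2184]
 [  0.     325.1923 208.8206]
 [  0.       0.       1.    ]]
```

View pics/w1b.png

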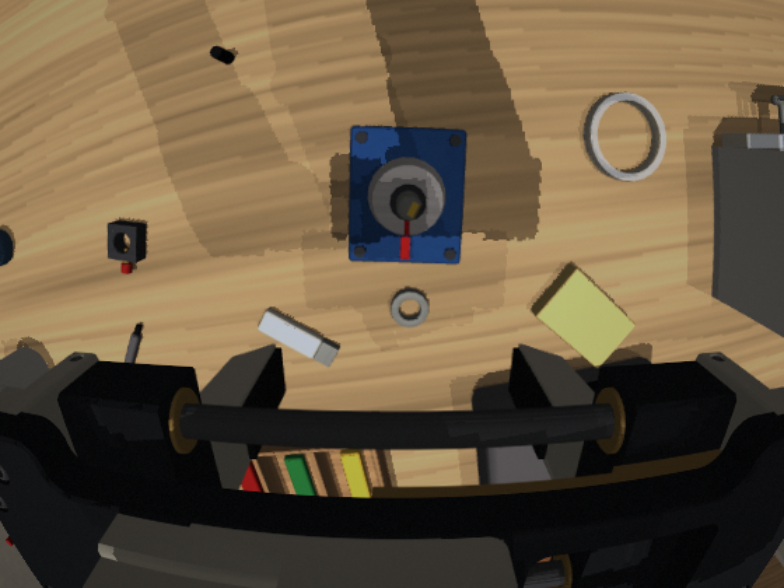

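Emit:
carry_out(claw=[9, 9, 9, 9, 9], delta_pos=[[-1.2, 0.2, 3.6], [-1.2, 0.2, 3.6], [-1.2, 0.2, 3.6], [0, 0, 0], [0, 0, 0]], angular=[[0, 0, 0], [0, 0, 0], [0, 0, 0], [0, 0, 0], [0, 0, 0]])

```text
clock: 3.45
position: [0.6409, 0.132, 0.1411]
ee_rot: [-0.243, -3.131, 0.0]
force: [1.4, 0.2, 1.0]
width: 0.985
gripper_force: 0.0
```

```bash
cat >> h.py <<'E'
def rect(p,z,c,half,ppm):
    """metric top-down crop of the wrist fisheye on plane z: cols +x..., col=x, row=-y"""
    n=int(2*half*ppm);j,i=np.meshgrid(np.arange(n),np.arange(n))
    W=np.stack([c[0]-half+(j+.5)/ppm,c[1]+half-(i+.5)/ppm,np.full(j.shape,z)],-1)
    C=(W-p['T'][:3,3])@p['T'][:3,:3];t=np.arctan2(np.hypot(C[...,0],C[...,1]),C[...,2]);r=np.hypot(C[...,0],C[...,1])+1e-12
    K=p['mtx'];u=K[0,0]*t*C[...,0]/r+K[0,2];v=K[1,1]*t*C[...,1]/r+K[1,2]
    return cv2.remap(p['frame'][...,::-1].copy(),u.astype(np.float32),v.astype(np.float32),cv2.INTER_CUBIC)
E
python3 - <<'E'
from h import *
np.set_printoptions(precision=4,suppress=True)
P=shot('wrist','w2.png')
for l,z in(('shaft_top',.1),('index_mark',.051),('jig',0)):
    for q in arm.place_of(l,P)[:2]:
        c=px(q['centre']);print(l,c,q['conf'],atz(P,c,z,True))
plan((0.56,.14,.25),171)
c=(.563,.1440)
a=rect(P,.1,c,.02,10000);b=rect(P,.012,c,.08,2500)
cv2.imwrite('pics/r2.png',np.hstack([a,b]))
hsv=cv2.cvtColor(b,cv2.COLOR_BGR2HSV);m=cv2.inRange(hsv,(100,120,30),(130,255,255))
print('plate',cv2.minAreaRect(cv2.findNonZero(cv2.morphologyEx(m,cv2.MORPH_OPEN,np.ones((5,5))))))
m=cv2.inRange(hsv,(0,150,80),(6,255,255))|cv2.inRange(hsv,(174,150,80),(180,255,255))
n,L,S,C=cv2.connectedComponentsWithStats(m)
for k in range(1,n):
    if S[k,4]>30: print('red',S[k],[c[0]-.08+C[k,0]/2500,c[1]+.08-C[k,1]/2500],cv2.fitLine(cv2.findNonZero((L==k).astype(np.uint8)),cv2.DIST_L2,0,.01,.01).ravel())
E
```

```text
shaft_top [282.408 109.998] 0.7 [0.5606 0.1443 0.1   ]
index_mark [286.608 139.104] 0.94 [0.583  0.1439 0.051 ]
jig [288.288 114.786] 0.97 [0.5657 0.1487 0.    ]
now az 171.09 pos [0.6423 0.1319 0.1431] n 4 w/row [0.0004, 0.0007, 0.0004] w [0.0017, 0.0029, 0.0016] 
rows [[2.06, -0.11, -2.68], [2.06, -0.12, -2.68], [2.06, -0.12, -2.68], [2.06, -0.12, -2.67]]
plate ((196.47817993164062, 195.53585815429688), (294.3736267089844, 245.2425994873047), 10.757967948913574)
red [241 200  35  16 346] [np.float64(0.5863664739884392), np.float64(0.14121040462427742)] [  0.9833   0.182  258.4162 206.974 ]
red [290 221  26   5  38] [np.float64(0.6036105263157894), np.float64(0.13482105263157892)] [  0.9878   0.1558 301.5263 222.9474]
```

View pics/r2.png

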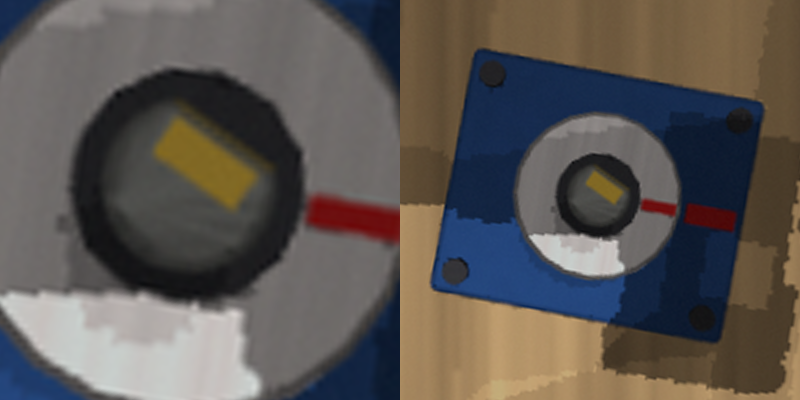

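```bash
python3 - <<'E'
from h import *
P=arm.get_image('wrist');c=(.563,.1440)
a=rect(P,.1,c,.02,10000);h=cv2.cvtColor(a,cv2.COLOR_BGR2HSV)
m=cv2.inRange(h,(18,120,90),(35,255,255));r=cv2.minAreaRect(cv2.findNonZero(m));print(r)
g=cv2.GaussianBlur(cv2.cvtColor(a,cv2.COLOR_BGR2GRAY),(5,5),0)
d=((g<62)).astype(np.uint8);n,L,S,C=cv2.connectedComponentsWithStats(((g>58)).astype(np.uint8))
k=L[220,180];m=(L==k).astype(np.uint8)|(cv2.inRange(h,(15,100,50),(35,255,255))>0)
cc,rr=cv2.minEnclosingCircle(cv2.findNonZero(m.astype(np.uint8)));print('top disc',c[0]-.02+cc[0]/1e4,c[1]+.02-cc[1]/1e4,rr/10)
plan((.5615,.1448,.125),146)
E
```

```text
((204.7269744873047, 162.8058319091797), (100.89146423339844, 47.55717468261719), 35.417057037353516)
top disc 0.562012287902832 0.14595084686279294 8.254147338867188
now az 171.09 pos [0.6422 0.1318 0.1428] n 4 w/row [0.0005, 0.0006, 0.1095] w [0.0021, 0.0022, 0.4379] 
rows [[2.05, 0.01, 0.44], [2.03, -0.22, 0.44], [2.0, -0.44, 0.44], [1.94, -0.65, 0.44]]
```

Emit:
carry_out(claw=[9, 8, 7, 6, 5, 5, 5], delta_pos=[[2.04, 0.02, 0.1], [2.03, -0.21, 0.1], [2.0, -0.45, 0], [1.92, -0.66, 0], [0, 0, 2], [0, 0, 0], [0, 0, 0]], angular=[[0, 0, 0.1157], [0, 0, 0.1157], [0, 0, 0.1157], [0, 0, 0.1157], [0, 0, 0], [0, 0, 0], [0, 0, 0]])

```text
clock: 4.4
position: [0.5615, 0.1451, 0.1196]
ee_rot: [0.955, 2.992, 0.001]
force: [-0.3, 0.5, 0.4]
width: 0.553
gripper_force: 0.0
```

```bash
python3 - <<'E'
from h import *
plan((.5618,.1453,.0715),144.6)
P=shot('wrist','w3.png')
for l,z in(('shaft_top',.1),('index_mark',.051)):
    for q in arm.place_of(l,P)[:2]:
        c=px(q['centre']);print(l,c,q['conf'],atz(P,c,z,True))
E
```

```text
now az 144.58 pos [0.5615 0.1451 0.1196] n 2 w/row [0.0003, 0.0002, -0.0002] w [0.0006, 0.0004, -0.0003] 
rows [[-0.0, 0.02, 2.4], [-0.0, 0.02, 2.4]]
shaft_top [281.68 249.69] 0.61 [0.56079693 0.14462553 0.1       ]
index_mark [296.184 248.304] 0.86 [0.58448578 0.14107046 0.051     ]
```

View pics/w3.png

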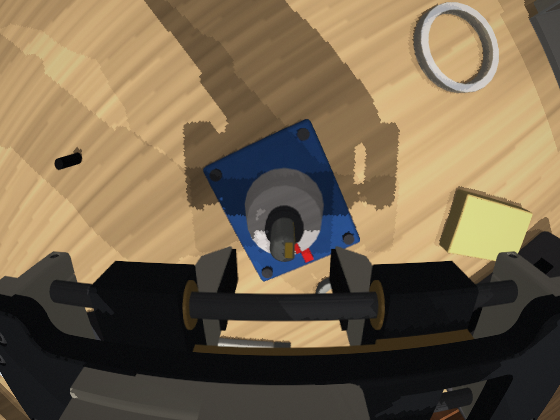

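Emit:
carry_out(claw=[5, 5, 5, 1, 1, 1, 1, 1, 1, 1, 1], delta_pos=[[0, 0, 1.6], [0, 0, 1.6], [0, 0, 1.6], [0, 0, 0], [0, 0, 0], [0, 0, 0], [0, 0, 0], [0, 0, 0], [0, 0, 0], [0, 0, 0], [0, 0, 0]], angular=[[0, 0, 0], [0, 0, 0], [0, 0, 0], [0, 0, 0], [0, 0, 0], [0, 0, 0], [0, 0, 0], [0, 0, 0], [0, 0, 0], [0, 0, 0], [0, 0, 0]], force=20)

```text
clock: 5.65
position: [0.561, 0.1443, 0.0713]
ee_rot: [-0.957, -2.992, 0.001]
force: [-2.8, -2.1, 6.1]
width: 0.155
gripper_force: 20.0
```

Emit:
carry_out(claw=[1, 1, 1, 1, 1, 1, 1, 1, 1, 1, 1, 1, 1, 1], delta_pos=[[0, 0, -0.2], [0.017, 0, 0], [0.017, 0, 0], [0.017, 0, 0], [0.017, 0, 0], [0.017, 0, 0], [0.017, 0, 0], [0.017, 0, 0], [0.017, 0, 0], [0.017, 0, 0], [0.017, 0, 0], [0, 0, 0], [0, 0, 0], [0, 0, 0]], angular=[[0, 0, 0], [0, 0, 0.1141], [0, 0, 0.1141], [0, 0, 0.1141], [0, 0, 0.1141], [0, 0, 0.1141], [0, 0, 0.1141], [0, 0, 0.1141], [0, 0, 0.1141], [0, 0, 0.1141], [0, 0, 0.1141], [0, 0, 0], [0, 0, 0], [0, 0, 0]], force=25)

```text
clock: 7.05
position: [0.5606, 0.1458, 0.0717]
ee_rot: [2.42, 2.001, -0.001]
force: [6.5, -3.3, -16.0]
width: 0.159
gripper_force: 25.0
```

```bash
python3 - <<'E'
from h import *
s=arm.observe();print(s['force'],s['ft_torque'],s['width'])
plan((.56,.1453,.0735),79.2)
E
```

```text
[  6.54988895  -3.25122029 -16.0201883 ] [-0.63566659 -1.12625979 -0.09934755] 0.159222649264197
now az 79.16 pos [0.5606 0.1458 0.0717] n 1 w/row [0.0006, 0.0017, -0.0006] w [0.0006, 0.0017, -0.0006] 
rows [[-0.06, -0.05, -0.18]]
```

Emit:
carry_out(claw=[6, 6, 6, 6, 6, 6, 6, 6, 6], delta_pos=[[0, 0, 0], [0, 0, 0], [0, 0, 0], [0, 0, -3.5], [0, 0, -3.5], [-4, 0, 0], [-4, 0, 0], [0, 0, 0], [0, 0, 0]], angular=[[0, 0, 0], [0, 0, 0], [0, 0, 0], [0, 0, 0], [0, 0, 0], [0, 0, 0], [0, 0, 0], [0, 0, 0], [0, 0, 0]])

```text
clock: 7.95
position: [0.5455, 0.0673, 0.1433]
ee_rot: [-2.423, -1.999, -0.002]
force: [0.0, 0.6, 0.2]
width: 0.653
gripper_force: 0.0
```

```bash
cat > look.py <<'E'
from h import *
np.set_printoptions(precision=4,suppress=True)
P=shot('wrist','w4.png');c=(.5618,.1453)
a=rect(P,.1,c,.02,10000);h=cv2.cvtColor(a,cv2.COLOR_BGR2HSV)
print('patch',cv2.minAreaRect(cv2.findNonZero(cv2.inRange(h,(18,120,90),(35,255,255)))))
b=rect(P,.012,c,.08,2500);hsv=cv2.cvtColor(b,cv2.COLOR_BGR2HSV)
m=cv2.morphologyEx(cv2.inRange(hsv,(100,120,30),(130,255,255)),cv2.MORPH_OPEN,np.ones((5,5)))
print('plate',cv2.minAreaRect(cv2.findNonZero(m)))
cv2.imwrite('pics/r4.png',np.hstack([a,b]))
for l,z in(('shaft_top',.1),('index_mark',.051),('collar',0),('screw_tip',.01)):
    for q in arm.place_of(l,P)[:2]:
        k=px(q['centre']);print(l,k,q['conf'],atz(P,k,z,True))
print(arm.observe()['position'],arm.observe()['clock'])
E
python3 look.py
```

```text
patch ((233.27854919433594, 203.92706298828125), (58.09495544433594, 98.73052215576172), 11.888657569885254)
plate ((199.84133911132812, 198.70787048339844), (294.65478515625, 245.53785705566406), 10.784297943115234)
shaft_top [284.704 112.98 ] 0.64 [0.5616 0.1454 0.1   ]
index_mark [311.08  112.896] 0.59 [0.5815 0.1414 0.051 ]
collar [319.48  354.606] 0.74 [ 0.5512 -0.138   0.    ]
screw_tip [327.992 359.52 ] 0.58 [ 0.5606 -0.1394  0.01  ]
[0.5456 0.0691 0.1425] 8.2
```

View pics/r4.png

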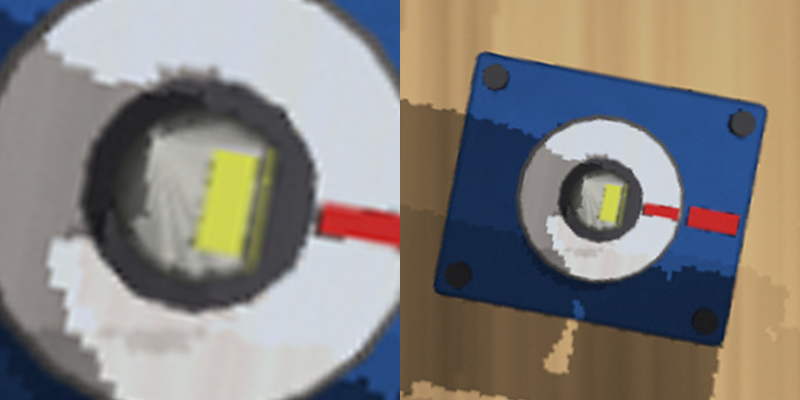

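```bash
python3 - <<'E'
from h import *
plan((.63,-.153,.15),169.2,12)
E
```

```text
now az 79.28 pos [0.5456 0.0691 0.1425] n 12 w/row [-0.0, -0.0, -0.1308] w [-0.0001, -0.0003, -1.5693] 
rows [[-1.69, 1.04, -0.06], [-1.81, 0.81, -0.06], [-1.9, 0.56, -0.06], [-1.96, 0.31, -0.06], [-1.98, 0.05, -0.06], [-1.97, -0.2, -0.06], [-1.93, -0.46, -0.06], [-1.85, -0.71, -0.06], [-1.74, -0.94, -0.06], [-1.6, -1.16, -0.06], [-1.44, -1.36, -0.06], [-1.25, -1.54, -0.06]]
```

Emit:
carry_out(claw=[6, 6, 6, 6, 6, 6, 6, 6, 6, 6, 6, 6, 6, 6], delta_pos=[[-1.69, 1.04, -0.06], [-1.81, 0.81, -0.06], [-1.9, 0.56, -0.06], [-1.96, 0.31, -0.06], [-1.98, 0.05, -0.06], [-1.97, -0.2, -0.06], [-1.93, -0.46, -0.06], [-1.85, -0.71, -0.06], [-1.74, -0.94, -0.06], [-1.6, -1.16, -0.06], [-1.44, -1.36, -0.06], [-1.25, -1.54, -0.06], [0, 0, 0], [0, 0, 0]], angular=[[0, 0, -0.1308], [0, 0, -0.1308], [0, 0, -0.1308], [0, 0, -0.1308], [0, 0, -0.1308], [0, 0, -0.1308], [0, 0, -0.1308], [0, 0, -0.1308], [0, 0, -0.1308], [0, 0, -0.1308], [0, 0, -0.1308], [0, 0, -0.1308], [0, 0, 0], [0, 0, 0]])

```text
clock: 9.6
position: [0.6296, -0.1541, 0.1495]
ee_rot: [-0.302, -3.126, -0.001]
force: [0.2, 0.1, -0.3]
width: 0.655
gripper_force: 0.0
```

```bash
python3 - <<'E'
from h import *
np.set_printoptions(precision=4,suppress=True)
P=shot('wrist','w5.png');c=(.5515,-.138)
for l,z in(('collar',0),('screw_tip',.01)):
    for q in arm.place_of(l,P)[:2]:
        k=px(q['centre']);print(l,k,q['conf'],atz(P,k,z,True))
T=arm.trace('collar',P)
a=rect(P,.02,c,.04,5000);h=cv2.cvtColor(a,cv2.COLOR_BGR2HSV)
red=(cv2.inRange(h,(0,130,80),(8,255,255))|cv2.inRange(h,(172,130,80),(180,255,255)))
M=cv2.moments(red,True);print('red',c[0]-.04+M['m10']/M['m00']/5000,c[1]+.04-M['m01']/M['m00']/5000)
dark=cv2.inRange(h,(0,0,0),(180,140,75));dark=cv2.morphologyEx(dark,cv2.MORPH_OPEN,np.ones((15,15)))
n,L,S,C=cv2.connectedComponentsWithStats(dark);k=1+np.argmax(S[1:,4]);r=cv2.minAreaRect(cv2.findNonZero((L==k).astype(np.uint8)))
print('rect',r,c[0]-.04+r[0][0]/5000,c[1]+.04-r[0][1]/5000)
s=arm.observe();print(s['position'],s['clock'],s['joints'],P['T'][:3,3])
cv2.drawContours(a2:=a.copy(),[cv2.boxPoints(r).astype(int)],0,(0,255,0),1)
cv2.imwrite('pics/r5.png',np.hstack([a,a2]))
E
```

```text
collar [286.496 112.812] 0.72 [ 0.553  -0.1357  0.    ]
screw_tip [285.992 119.784] 0.78 [ 0.5591 -0.1375  0.01  ]
red 0.5749811594202898 -0.1424521739130435
rect ((199.46905517578125, 189.2401580810547), (185.04086303710938, 186.94671630859375), 17.650123596191406) 0.5513938110351562 -0.13584803161621095
[ 0.6296 -0.1529  0.1498] 9.8 [-0.057   0.5491  0.325   1.6231 -0.1996  1.0026  1.7126] [ 0.5497 -0.1385  0.3068]
```

View pics/r5.png

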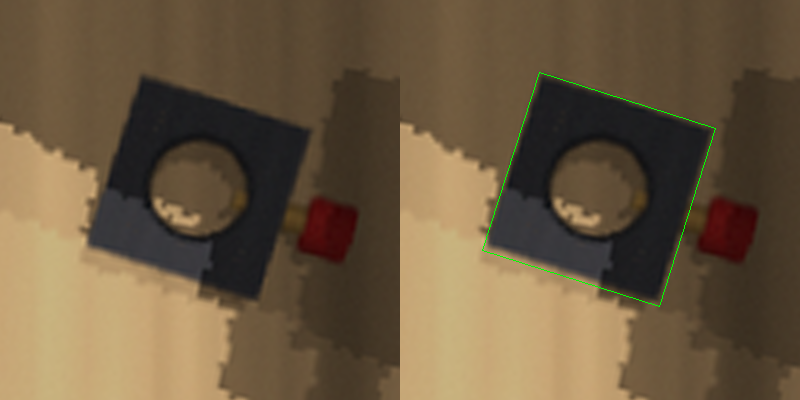

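```bash
python3 - <<'E'
from h import *
plan((.5516,-.136,.06),162.4,3)
E
```

```text
now az 169.14 pos [ 0.6296 -0.1529  0.1498] n 3 w/row [0.0002, -0.0002, 0.0392] w [0.0005, -0.0005, 0.1177] 
rows [[2.66, 0.06, 2.99], [2.66, -0.04, 2.99], [2.65, -0.14, 2.99]]
```

Emit:
carry_out(claw=[6, 6, 6, 6, 6, 6, 6, 6, 3, 3, 3, 3, 3, 3, 3], delta_pos=[[2.66, 0.06, 3], [2.66, -0.04, 3], [2.65, -0.14, 3], [0, 0, 0], [0, 0, 1.9], [0, 0, 1.9], [0, 0, 1.9], [0, 0, 0], [0, 0, 0], [0, 0, 0], [0, 0, 0], [0, 0, 0], [0, 0, 0], [0, 0, 0], [0, 0, 0]], angular=[[0, 0, 0.0392], [0, 0, 0.0392], [0, 0, 0.0392], [0, 0, 0], [0, 0, 0], [0, 0, 0], [0, 0, 0], [0, 0, 0], [0, 0, 0], [0, 0, 0], [0, 0, 0], [0, 0, 0], [0, 0, 0], [0, 0, 0], [0, 0, 0]], force=15)

```text
clock: 11.3
position: [0.5521, -0.1375, 0.0038]
ee_rot: [0.481, 3.103, 0.001]
force: [-1.0, 0.1, 6.5]
width: 0.391
gripper_force: 15.0
```

```bash
python3 - <<'E'
from h import *
s=arm.observe();p=s['position'];a=np.radians(169.2)
plan((p[0],p[1],.134),162.4,3)
E
```

```text
now az 162.37 pos [ 0.5521 -0.1375  0.0038] n 3 w/row [0.0002, 0.0004, -0.0002] w [0.0005, 0.0011, -0.0005] 
rows [[-0.0, 0.0, -4.34], [-0.0, 0.0, -4.34], [-0.0, 0.0, -4.34]]
```

Emit:
carry_out(claw=[3, 3, 3, 3, 3, 3, 3, 3, 3], delta_pos=[[0, 0, 0], [0, 0, 0], [0, 0, -2.2], [0, 0, -3.6], [0, 0, -3.6], [0, 0, -3.6], [0, 0, 0], [0, 0, 0], [0, 0, 0]], angular=[[0, 0, 0], [0, 0, 0], [0, 0, 0], [0, 0, -0.04], [0, 0, -0.04], [0, 0, -0.039], [0, 0, 0], [0, 0, 0], [0, 0, 0]], force=40)

```text
clock: 12.2
position: [0.5507, -0.1373, 0.1319]
ee_rot: [-0.296, -3.126, -0.0]
force: [0.4, 0.8, -0.9]
width: 0.391
gripper_force: 40.0
```

```bash
cat > hold.py <<'E'
from h import *
import sys
np.set_printoptions(precision=4,suppress=True)
s=arm.observe();p=s['position'];Rm=R.from_rotvec(s['ee_rot']).as_matrix()
P=shot('wrist','w6.png')
for l,z in(('collar',p[2]-.0035),('screw_tip',p[2]+.0065)):
    for q in arm.place_of(l,P)[:1]:
        k=px(q['centre']);w=atz(P,k,z,True);print(l,k,q['conf'],w,'in tool',Rm.T@(w-p))
a=rect(P,p[2]+.0165,p,.04,5000);cv2.imwrite('pics/r6.png',np.hstack([a,cv2.resize(P['frame'][120:400,140:420,::-1],(400,400))]))
plan(p,169.2);print(s['force'],s['width'],s['clock'])
E
python3 hold.py
```

```text
collar [283.304 262.416] 0.57 [ 0.5509 -0.1371  0.1284] in tool [-0.0001  0.0002  0.0035]
screw_tip [281.288 281.61 ] 0.7 [ 0.5571 -0.1394  0.1384] in tool [-0.0066 -0.0009 -0.0065]
now az 169.18 pos [ 0.5508 -0.1374  0.1317] n 1 w/row [-0.0002, -0.0023, -0.0004] w [-0.0002, -0.0023, -0.0004] 
rows [[0.01, 0.01, -0.02]]
[ 0.3524  0.8007 -0.9011] 0.3909208301853504 12.2
```

View pics/r6.png

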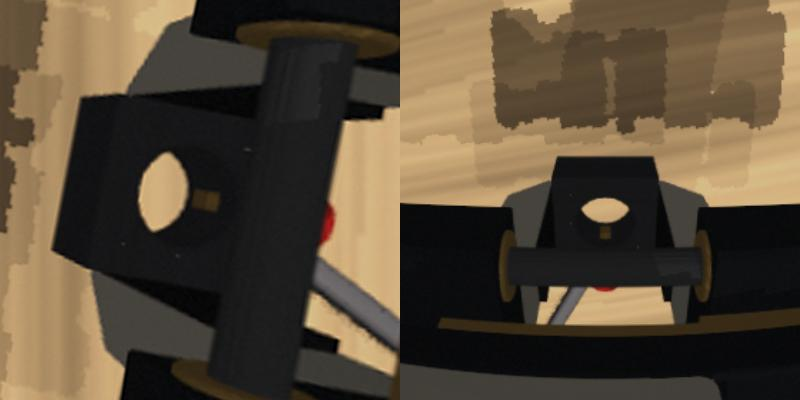

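```bash
python3 - <<'E'
from h import *
from scipy.optimize import least_squares
im=cv2.imread('pics/w6.png');g=cv2.cvtColor(im,cv2.COLOR_BGR2GRAY).astype(int)
print(g[222:290,280:287].mean(1).round().astype(int).tolist())
s=arm.observe();p=s['position'];Rm=R.from_rotvec(s['ee_rot']).as_matrix()
P=arm.get_image('wrist')
def tx(row,zo): return (Rm.T@(atz(P,(283,row),p[2]+zo,True)-p))[0]
for h in(-.005,-.0038,-.002):
    print(h,[round(1e3*v,2) for v in(tx(229.8,h)-.018,tx(243.9,h+.02)-.018,tx(257.8,h+.02)-.01025,tx(276,h)+.01025)])
E
```

```text
[150, 151, 151, 151, 150, 146, 141, 84, 27, 19, 18, 18, 18, 17, 17, 17, 18, 17, 17, 17, 17, 18, 20, 22, 22, 22, 22, 22, 22, 22, 22, 22, 21, 23, 23, 24, 75, 178, 177, 178, 179, 181, 181, 181, 181, 179, 177, 176, 173, 170, 170, 169, 170, 121, 43, 17, 36, 41, 41, 41, 40, 50, 51, 50, 47, 26, 17, 17]
-0.005 [np.float64(0.64), np.float64(1.15), np.float64(1.52), np.float64(0.67)]
-0.0038 [np.float64(1.1), np.float64(1.68), np.float64(2.11), np.float64(1.34)]
-0.002 [np.float64(1.8), np.float64(2.46), np.float64(2.99), np.float64(2.35)]
```

Emit:
carry_out(claw=[3, 3, 3, 3, 3, 3, 3, 3, 3, 3], delta_pos=[[0.5, 3.5, 0], [0.5, 3.5, 0], [0.5, 3.5, 0], [0.5, 3.5, 0], [0.5, 3.5, 0], [0.5, 3.5, 0], [0.5, 3.5, 0], [0.55, 3.5, 0], [0, 0, 0], [0, 0, 0]], angular=[[0, 0, 0], [0, 0, 0], [0, 0, 0], [0, 0, 0], [0, 0, 0], [0, 0, 0], [0, 0, 0], [0, 0, 0], [0, 0, 0], [0, 0, 0]])

```text
clock: 13.4
position: [0.5639, 0.1459, 0.1321]
ee_rot: [-0.292, -3.127, 0.001]
force: [-0.0, -0.7, -0.8]
width: 0.387
gripper_force: 40.0
```

```bash
python3 hold.py; python3 - <<'E'
from h import *
plan((.5633,.1452,.105),169.2)
E
```

```text
collar [283.696 262.29 ] 0.65 [0.564  0.1463 0.1286] in tool [-0.0001  0.0004  0.0035]
screw_tip [279.888 280.392] 0.96 [0.5694 0.1432 0.1386] in tool [-0.0059 -0.0016 -0.0065]
now az 169.08 pos [0.5643 0.1434 0.1327] n 1 w/row [-0.001, -0.0003, -0.0022] w [-0.001, -0.0003, -0.0022] 
rows [[0.09, 0.24, 0.05]]
[-0.0158 -0.6912 -0.8396] 0.3872197980951178 13.4
now az 169.08 pos [0.5643 0.1434 0.1327] n 1 w/row [-0.001, -0.0003, -0.0022] w [-0.001, -0.0003, -0.0022] 
rows [[0.14, 0.16, 2.77]]
```

View pics/r6.png

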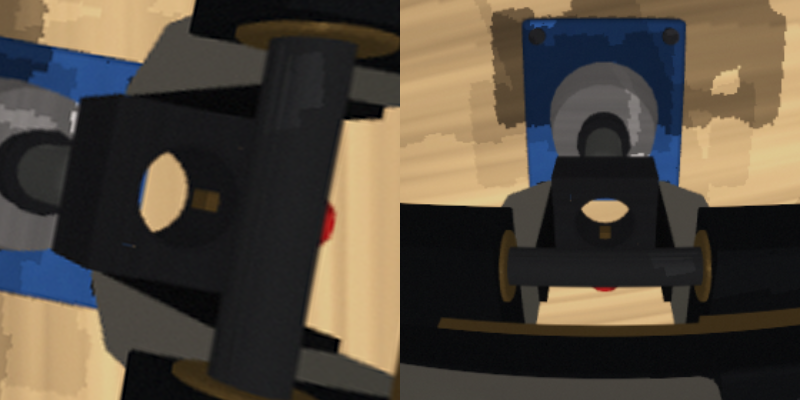

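```bash
cat > avg.py <<'E'
from h import *
ps=[];rs=[];fs=[]
for i in range(10):
    arm.get_image('side');s=arm.observe();ps.append(s['position']);rs.append(s['ee_rot']);fs.append(s['force'])
p=np.mean(ps,0);print(p.round(5),np.std(ps,0).round(5),'F',np.mean(fs,0).round(2),'w',s['width'],s['clock'])
M=R.from_rotvec(rs).mean().as_matrix();print('az',np.degrees(np.arctan2(M[1,0],M[0,0])),'tilt',M[:2,2])
t=np.array([.5633,.1452,p[2]]);print('delta tool cm',(M.T@(t-p)*100).round(2))
E
python3 avg.py
```

```text
[0.56444 0.14432 0.13296] [3.0e-05 5.4e-04 7.0e-05] F [ 0.01  0.03 -1.01] w 0.3903210704120729 14.05
az 169.12515845672334 tilt [ 2.77814902e-05 -1.25351815e-04]
delta tool cm [ 0.13  0.07 -0.  ]
```

Emit:
carry_out(claw=[3, 3, 3, 3, 3, 3, 3, 3, 3, 3, 3, 3], delta_pos=[[0.13, 0.07, 0], [0, 0, 1], [0, 0, 1], [0, 0, 0.4], [0, 0, 0], [0, 0, 0], [0, 0, 0.2], [0, 0, 0.2], [0, 0, 0.2], [0, 0, 0.2], [0, 0, 0.2], [0, 0, 0]], angular=[[0, 0, 0], [0, 0, 0], [0, 0, 0], [0, 0, 0], [0, 0, 0], [0, 0, 0], [0, 0, 0], [0, 0, 0], [0, 0, 0], [0, 0, 0], [0, 0, 0], [0, 0, 0]])

```text
clock: 15.25
position: [0.563, 0.146, 0.0986]
ee_rot: [-0.296, -3.127, 0.0]
force: [-0.5, -0.4, -0.2]
width: 0.391
gripper_force: 40.0
```

```bash
python3 avg.py
```

```text
[0.56326 0.146   0.09898] [5.e-05 3.e-05 8.e-05] F [-0.28 -0.18 -1.07] w 0.3880263960106088 15.75
az 169.18991921095682 tilt [9.70419117e-05 5.39525878e-05]
delta tool cm [-0.02 -0.08 -0.  ]
```

Emit:
carry_out(claw=[3, 3, 3, 3, 3, 3, 3, 3, 3], delta_pos=[[0, -0.05, 0.1], [0, 0, 0.2], [0, 0, 0.2], [0, 0, 0.2], [0, 0, 0.2], [0, 0, 0.2], [0, 0, 0.2], [0, 0, 0], [0, 0, 0]], angular=[[0, 0, 0], [0, 0, 0], [0, 0, 0], [0, 0, 0], [0, 0, 0], [0, 0, 0], [0, 0, 0], [0, 0, 0], [0, 0, 0]])

```text
clock: 16.65
position: [0.5631, 0.1455, 0.0859]
ee_rot: [-0.296, -3.128, 0.0]
force: [0.4, 0.7, -0.8]
width: 0.389
gripper_force: 40.0
```

```bash
python3 avg.py
```

```text
[0.56318 0.14551 0.08601] [2.e-05 1.e-05 3.e-05] F [-0.14  0.09 -1.07] w 0.3885770223120211 17.15
az 169.18909688444307 tilt [1.53049212e-04 8.29951459e-05]
delta tool cm [-0.02 -0.03 -0.  ]
```

Emit:
carry_out(claw=[3, 3, 3, 3, 3, 3, 3, 3, 3, 3, 3, 3, 3], delta_pos=[[0, 0, 0.3], [0, 0, 0.3], [0, 0, 0.3], [0, 0, 0.3], [0, 0, 0.2], [0, 0, 0.2], [0, 0, 0.1], [0, 0, 0.1], [0, 0, 0.1], [0, 0, 0.1], [0, 0, 0.1], [0, 0, 0.1], [0, 0, 0]], angular=[[0, 0, 0], [0, 0, 0], [0, 0, 0], [0, 0, 0], [0, 0, 0], [0, 0, 0], [0, 0, 0], [0, 0, 0], [0, 0, 0], [0, 0, 0], [0, 0, 0], [0, 0, 0], [0, 0, 0]], force=50)

```text
clock: 18.45
position: [0.5632, 0.1455, 0.0642]
ee_rot: [0.296, 3.127, 0.0]
force: [-2.1, -0.5, 7.0]
width: 0.386
gripper_force: 50.0
```

```bash
python3 avg.py
```

```text
[0.56322 0.14549 0.06433] [2.e-05 1.e-05 2.e-05] F [-2.55 -0.88  7.32] w 0.3863472481360439 18.95
az 169.18618464702664 tilt [0.00029437 0.0002329 ]
delta tool cm [-0.01 -0.03 -0.  ]
```

Emit:
carry_out(claw=[3, 3, 3, 3, 3], delta_pos=[[0, 0, 0.05], [0, 0, 0.05], [0, 0, 0.05], [0, 0, 0], [0, 0, 0]], angular=[[0, 0, 0], [0, 0, 0], [0, 0, 0], [0, 0, 0], [0, 0, 0]])

```text
clock: 19.45
position: [0.5634, 0.1455, 0.0636]
ee_rot: [0.296, 3.127, 0.001]
force: [-5.5, -2.3, 15.8]
width: 0.383
gripper_force: 50.0
```

```bash
python3 avg.py
```

```text
[0.56335 0.14551 0.06362] [2.e-05 2.e-05 1.e-05] F [-5.31 -1.35 16.19] w 0.38617454369204784 19.95
az 169.18119191433 tilt [0.00069488 0.00061679]
delta tool cm [-0.   -0.03 -0.  ]
```

```bash
python3 - <<'E'
from h import *
P=shot('side');a=P['frame'][130:250,190:350,::-1];Q=shot('wrist');b=Q['frame'][120:400,140:420,::-1]
cv2.imwrite('pics/f.png',np.hstack([cv2.resize(a,(400,300),interpolation=cv2.INTER_CUBIC),cv2.resize(b,(300,300))]))
E
```

```text
(no output)
```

View pics/f.png

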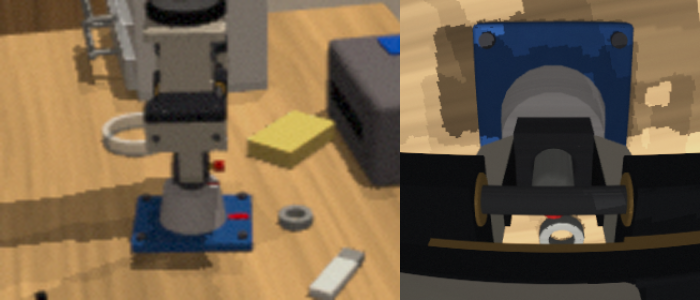

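The collar is seated on the shaft, with the red screw (about 218,165 in the left panel) above the red mark. The bystanders have not moved. Handing in.

```bash
python3 -c "
from cell import arm
print(arm.sign_off())"
```

```text
the job is handed in; nothing more can be done
None
```

The job is handed in at about 20 s: the shaft's flat was turned to within about 1° of the red mark, and the collar is gripped and pressed to the washer stop (about 17 N against the 9 N spring) with its screw over the flat facing the mark.

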